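# Size a small bonsai pot on the bench gauge

## Robot

A 6-joint arm with a two-finger parallel gripper is mounted at the origin on the work surface. World frame = base frame: x ahead of the robot, y to its left, z up, the work surface at z = 0. Lengths are in m, angles in rad, forces in N, time in s.
With the tool pointing down it reaches from about 0.35 to 0.775 m from the base axis. Payload 5.5 kg.
Tool frame: the origin (TCP) lies midway between the tips of the shut fingers; the grasp point (between the pads) lies behind it (env.grip_point_offset is the z of the grasp point in the tool frame, in m); z points along the fingers, y is the direction in which the jaws open and shut (so a half turn about z gives the same grasp; the last joint's range is limited). The gripper opens to 85 mm and grips with 20 to 120 N. Pads are 22 mm wide; open, the fingers measure 114 mm over their backs; the gripper's body (76 mm by 85 mm) begins 54 mm behind the grasp point. The pads swing forward as they close: fully open they stand 13 mm farther back than shut.
Start: joints at [1.045, 0.313, 0.046, 1.304, 0, 1.431], TCP at [0.216, 0.533, 0.231] pointing down, gripper open.
Joint ranges: [-2.76, 2.76], [-0.86, 1.69], [-1.03, 1.26], [-2.2, 2.34], [-1.47, 1.5], [-3.14, 3.14]. Speed limits (rad/s): [2.57, 2.57, 3.14, 3.14, 3.14, 3.14].

## Interface

Orientations are given as a unit quaternion [w, x, y, z].
In Python, from workcell import env, viewer gives the robot as it stands. The module is installed in compiled form; this text tells all that it offers.
- The arm moves only by the shell command python3 -m inch 'ROWS' [OPENING] [FORCE]. ROWS is JSON, a list of rows, each a list of 2 entries, a list of its own where there are three numbers: the shift along the tool's x, y, z in m, then the turn about the tool's z in degrees. In form: [[[tx, ty, tz], spin], ...]. A call has 1 to 5 rows; each row is the pose to reach, as a shift and turn from the pose measured when the call began, along the tool's axes at that moment; what a row does not reach only later rows make up. A row lasts 1/12 s, in which the tool goes at most 41.7 mm and 7.16 degrees, less where a joint would pass 70% of its speed; a pose out of reach is approached as far as the arm can. A call with a gripper value outside its range is refused whole. OPENING is the closure, from 0 (fully open) to 1 (shut), set as the call begins (- or left out, the last holds). The fingers move at their own pace and stop on an object; FORCE is the grip in N (left out, the last holds). Time passes only in rows, so rows that repeat a pose let the fingers close. It gives the time, the measured TCP pose, the force and the opening at its end, in the units of the state.
- env.get_state(): the state, without advancing time (a new reading comes with each control period).
- viewer.read_camera(name): name is "scene" or "top"; returns a dict with "image" (480x640x3 uint8, red, green, blue), "depth" (480x640 float32, m along the optical axis (not along the pixel's ray), 0 where there is no reading), "vertical_fov" (degrees; the focal length in pixels is half the picture's height over the tangent of half this angle, whatever the lens; pixels are square), "cx", "cy" (the principal point, pixels), "R" (3x3) and "t" (3): a world point X has camera coordinates R X + t. Camera axes: x right, y down, z forward; pixel columns grow to the right and rows downward; lengths in m; the calibration is good to about 2 mm. A picture is of the moment at which its call begins.
- env.hand_in(): hands the job in, once; it reports no verdict.
The state is a dict: "clock": time; "joint_pos": joint angles; "qvel": joint speeds; "tau": joint torques, N m; "tcp_pos": TCP position; "orientation": TCP orientation; "wrist_force": force on the tool from outside, world axes, zero at the start; "ft_torque": the same for the moment, N m; "finger_gap": finger opening in m.
Only numpy, scipy, OpenCV 4.12 (cv2) and the standard library are available. Lean on these libraries where they do the work, as an engineer would, in place of code of your own. Each camera call takes 0.05 s, during which the arm holds its last target. There are 200 camera calls.

## Task

Stand the small oblong clay pot in the nest of the pot gauge, flat and square between the two low rails, and let go of it: it is brittle, so set it down, do not drop it. Then slide the gauge's jaw shut on the pot, pushing it against the sprung anvil until the anvil's pointer stands between the two marks, never driving the anvil to its stop, and leave the jaw there. Leave the square pot and the round pot where they are.

Things in the scene. Friction and masses are not known exactly. Their poses are not given: they have to be found in the camera images.
- pot: the pot to be sized: an oblong open-topped pot of plain unglazed terracotta, flat-bottomed with vertical flat sides, 48 mm wide (its x) by 76 mm long (its y) by 40 mm high, walls 5 mm, 140 g. It stands upright on the table at the start. Origin: centre of its underside; z up. Either way round is the same.
- gauge: the pot gauge, a bench caliper fixed to the table: aluminium base plate 110 mm wide (x), 335 mm long (y from -200 to +135 mm), 12 mm thick. Origin: at table height under the nest's centre; z up. The jaw slides along y. The nest lies in the middle, the sprung anvil at its +y end, in front of a dark housing (y 72 to 128 mm, 60 mm wide, top 52 mm above the table), the sliding jaw at its -y end.
- nest (a point): centre of the nest floor, on the base plate, 12 mm above the table; axes as the gauge's. The pot stands with its long sides along y between two steel rails, 8 mm high, from y = -25 to +35 mm. Their inner faces are 52 mm apart (x = -26 and +26 mm), splaying to 58 mm at the top; backs at x = -36 and +36 mm. Both y ends are open.
- jaw: the steel sliding jaw: slides along the gauge's y, up to 125 mm towards +y from its rearmost place, stiff (about 7 N), stays where left. Origin: at table height below its flat front face, which looks to +y, is 34 mm wide, 14 to 44 mm above the table; at gauge y = -130 mm when rearmost; starts up to 40 mm ahead. Behind its 25 mm blade: carriage 70 mm wide, 40 mm long, top 31 mm above the table.
- jaw_post (a point): grip point on the upright dark steel post on the jaw's carriage: 16 by 16 mm, from 31 to 67 mm above the table; this point is on its axis 67 mm above the table, level with its top, 52 mm behind the jaw's front face.
- pot_square: another terracotta pot, to be left alone: square, 54 x 54 x 38 mm high. Origin: centre of its underside.
- pot_round: another terracotta pot, to be left alone: a round bowl 64 mm across, 36 mm high. Origin: centre of its underside.
- anvil_face (a point): centre of the anvil's round steel face, 28 mm across, which looks to the gauge's -y; 32 mm above the table, at gauge y = +44 mm when free (pushed in, it moves to +y).
- anvil (a joint): how far the sprung anvil is pushed in (m), 0 free, 0.014 at its stop; it takes about 0.5 N to start and 4 N to reach the stop. A small brass pointer on top of the housing moves with it; the two white marks stand at 0.003 and 0.011.
There are look-alikes about, which are no part of the job. Leave any yellow look-alike of the pot alone.

How it is judged:
By the outcome, as a careful person would: the job done as asked, in the order asked, and still so for the second after the job is handed in, with the robot touching nothing.
It also fails if it takes over 53 s, if anything falls off the work surface, if the arm or the gripper's body presses on something with over 40 N, if the wrist force passes 120 N, or if a joint passes its speed limit or range.

## Working session

There is one attempt and no reset: what is moved stays moved. The work goes in short steps, Python scripts to look and compute and a shell command to move; the robot and the scene stay as the last step left them, time stands still between calls to the robot, and variables do not carry over. Pictures are saved under pics/ and viewed, on a budget of 10 in all, crops included, one or two more only if the job needs it, and the job is handed in when it is done.

```bash
mkdir -p pics; cat > h.py <<'E'
import numpy as np, cv2
from workcell import env, viewer
def cam(n):
    d=viewer.read_camera(n); d['f']=240/np.tan(np.radians(d['vertical_fov'])/2); return d
def world(d):
    v,u=np.mgrid[0:480,0:640]; z=d['depth']
    P=np.stack([(u-d['cx'])/d['f']*z,(v-d['cy'])/d['f']*z,z],-1)
    return (P-d['t'])@d['R']   # R^T(P-t)
def proj(d,X):
    c=np.asarray(X)@d['R'].T+d['t']; return c[...,:2]/c[...,2:]*d['f']+[d['cx'],d['cy']]
def save(n,im): cv2.imwrite('pics/'+n,im[:,:,::-1])
E
python3 - <<'E'
from h import *
for n in ("top","scene"):
    d=cam(n); save(n+'1.png',d['image']); np.savez(n+'1.npz',**d); print(n,d['f'],d['t'],d['R'].round(2).tolist(),d['cx'],d['cy'])
s=env.get_state(); print(s, env.grip_point_offset)
E
```

```text
top 445.1591225959038 [-0.02078499  0.53709336  0.77353078] [[0.0, -1.0, -0.0], [-0.99, -0.0, -0.12], [0.12, 0.0, -0.99]] 318.5638375685686 234.18784720684448
scene 435.0196162726626 [-0.24926719 -0.36152969  1.28691285] [[0.5, 0.86, 0.0], [0.71, -0.41, -0.56], [-0.49, 0.28, -0.83]] 313.8139354568358 242.9324559299268
{'clock': 0.1, 'joint_pos': array([ 1.04542168e+00,  3.13955848e-01,  4.50735005e-02,  1.30358757e+00,
       -4.76446646e-06,  1.43121905e+00]), 'qvel': array([ 0.00030746, -0.00174827,  0.00320182,  0.00071761, -0.00075485,
       -0.00078757]), 'tau': array([ 4.40748190e-03, -4.81724381e+01,  2.99244905e+01,  1.27327011e-02,
       -1.48495650e-05,  9.77883161e-06]), 'tcp_pos': array([0.2161369 , 0.53233625, 0.23047285]), 'orientation': array([-2.70865622e-04,  1.91704550e-01,  9.81452324e-01, -7.91748865e-04]), 'wrist_force': array([ 0.02404468, -0.88702387, -0.18381832]), 'ft_torque': array([ 0.02032174,  0.00338319, -0.03744519]), 'finger_gap': 0.0855211512478882} -0.0187
```

View pics/top1.png

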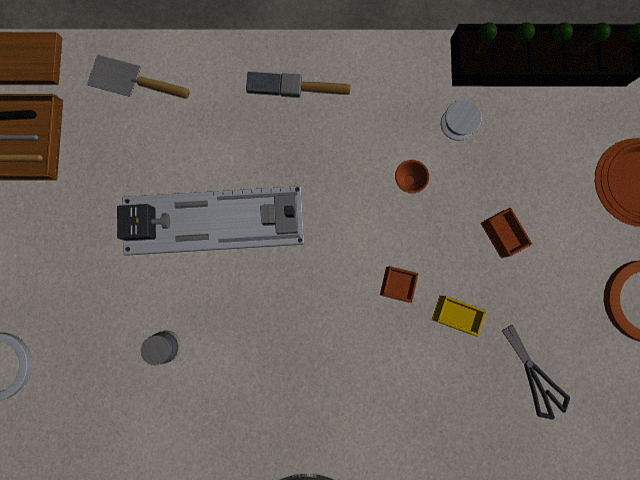

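View pics/scene1.png

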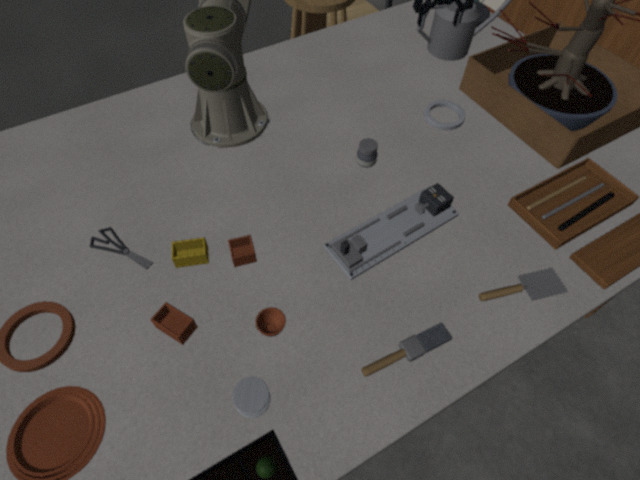

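```bash
cat > m.py <<'E'
from h import *
import sys
def rect(W,m):
    p=W[m][:,:2].astype(np.float32); p=p[np.all(np.isfinite(p),1)]
    return cv2.minAreaRect((p*1000))
d=dict(np.load(sys.argv[1])); W=world(d); z=W[...,2]
print('table z',np.median(z[380:460,200:300]))
hsv=cv2.cvtColor(d['image'],cv2.COLOR_RGB2HSV)
for nm,(u0,u1,v0,v1),zl,zh in [('pot',(470,545,195,270),.034,.045),('sq',(370,430,255,315),.032,.043),('round',(385,440,150,205),.03,.041),('yellow',(425,495,285,345),.034,.05),
  ('plate',(105,320,170,270),.006,.017),('housing',(105,170,190,250),.046,.056),('post',(250,310,180,245),.06,.071),('carriage',(240,310,170,255),.025,.036),('blade',(240,310,170,255),.039,.049),('rails',(165,217,195,250),.017,.024)]:
    m=np.zeros(z.shape,bool); m[v0:v1,u0:u1]=1; m&=(z>zl)&(z<zh)&(d['depth']>0)
    if m.sum()<4: print(nm,'none'); continue
    r=rect(W,m); print(nm,m.sum(),'c',np.round(r[0],1),'size',np.round(r[1],1),'ang',round(r[2],1),'mean',W[m].mean(0).round(4))
E
python3 m.py top1.npz
python3 - <<'E'
from h import *
im=dict(np.load('top1.npz'))['image']
a=cv2.resize(im[190:345,365:545],None,fx=2.2,fy=2.2,interpolation=2); b=cv2.resize(im[175:265,105:315],None,fx=3.8,fy=3.8,interpolation=2)[:, :798]
a=cv2.resize(a,(300,258)); o=np.zeros((600,800,3),np.uint8); o[:258,:300]=a; o[258:258+b.shape[0],:b.shape[1]]=b[:342]
o=np.clip(o.astype(float)*1.8,0,255).astype(np.uint8); save('crop1.png',o)
E
```

```text
table z 0.000718560157203306
pot 466 c [ 540.9 -362.2] size [76.3 49.4] ang 28.8 mean [ 0.5403 -0.3621  0.0394]
sq 338 c [ 447.6 -164.7] size [54.4 53.9] ang 76.1 mean [ 0.4473 -0.1647  0.038 ]
round 336 c [ 643.5 -189.5] size [60.8 61.8] ang 88.1 mean [ 0.6463 -0.192   0.0357]
yellow 421 c [ 392.5 -270.4] size [76.5 48.1] ang 69.9 mean [ 0.3921 -0.2706  0.04  ]
plate 7417 c [557.8 178.1] size [127.8 335.3] ang 3.5 mean [0.5638 0.1756 0.0128]
housing 1083 c [558.5 297.1] size [60.1 83.9] ang 3.2 mean [0.5572 0.3082 0.0524]
post 93 c [574.9  32.8] size [15.4 16. ] ang 2.7 mean [0.5746 0.0324 0.0672]
carriage 732 c [574.   51.2] size [69.9 61.1] ang 3.8 mean [0.5731 0.0418 0.0316]
blade 277 c [574.1  54.5] size [34.  59.6] ang 4.6 mean [0.5724 0.0706 0.0446]
rails 365 c [557.5 220.5] size [85.3 70.6] ang 3.3 mean [0.5645 0.2174 0.0204]
```

View pics/crop1.png

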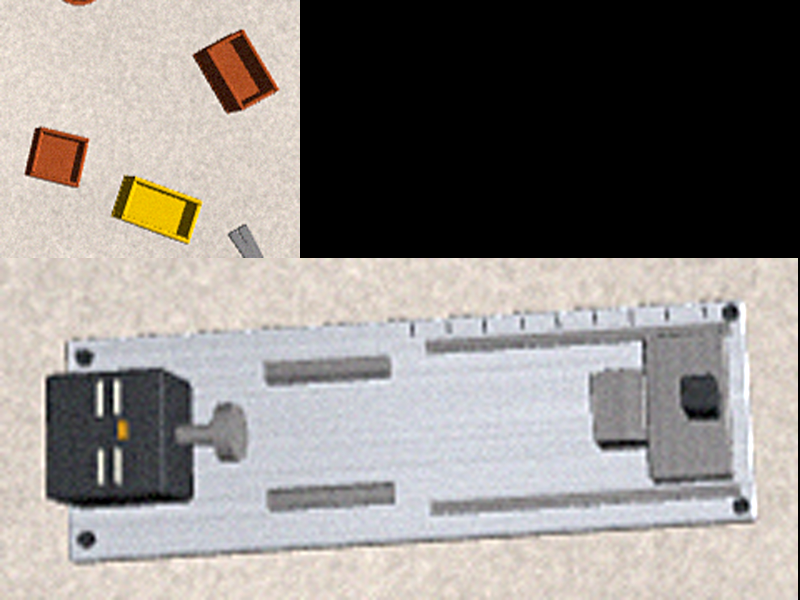

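Picture 3: the oblong terracotta pot is at top (506,232), 76x49 mm by depth, so it fits. The square pot is at (400,284), the round one at (412,176) and the yellow look-alike at (459,315). In the gauge the housing is on the left (+y), the anvil free, and the jaw on the right. Next I refine the gauge's pose.

```bash
cat >> h.py <<'E'
def go(x,y,z,yaw):
    "print tool-axis shift and spin to bring TCP to x,y,z with tool-y yaw (deg, mod 180)"
    from scipy.spatial.transform import Rotation as Ro
    s=env.get_state(); q=s['orientation']; R=Ro.from_quat([q[1],q[2],q[3],q[0]]).as_matrix()
    d=R.T@(np.array([x,y,z])-s['tcp_pos']); cy=np.degrees(np.arctan2(R[1,1],R[0,1]))
    sp=-((yaw-cy+90)%180-90)
    print('t%.2f shift mm'%s['clock'],(d*1000).round(1),'spin',round(sp,2),'| tcp',s['tcp_pos'].round(4),'yaw',round(cy,1),'tilt',R[2].round(3),'F',s['wrist_force'].round(1),'gap',round(s['finger_gap'],4),'j6',s['joint_pos'][5].round(2))
E
python3 - <<'E'
from h import *
from scipy.optimize import least_squares
d=dict(np.load('top1.npz')); W=world(d); z=W[...,2]; ok=d['depth']>0
box=np.zeros(z.shape,bool); box[165:275,105:320]=1
# rotation from plate top: brute force sharpest rect by tight percentiles
def fr(P,a,c=(0.5625,0.22)):
    q=P[:,:2]-c; return np.c_[q@[np.cos(a),np.sin(a)],q@[-np.sin(a),np.cos(a)]]
pl=W[box&ok&(z>.008)&(z<.016)]; H=W[box&ok&(z>.049)&(z<.055)&(W[...,1]>.26)]; po=W[box&ok&(z>.06)]
ra=W[box&ok&(z>.0185)&(z<.0215)&(W[...,1]>.17)&(W[...,1]<.262)]
for deg in (2.8,3.1,3.4,3.7,4.0):
    a=np.radians(deg); q=fr(pl,a); h=fr(H,a); r=fr(ra,a); r=r[abs(r[:,0])>20]; p=fr(po,a)
    e=[]
    for k in np.arange(-.2,.09,.01):
        s=q[abs(q[:,1]-k)<.005,0]
        e.append((k,s.min(),s.max()))
    e=np.array(e); print(deg,'slope',np.polyfit(e[:,0],np.median(e[:,1:2],1),1)[0].round(4),np.polyfit(e[:,0],e[:,2],1)[0].round(4),'plate x',np.median(e[:,1:],0).round(4),'y',np.percentile(q[:,1],[.2,99.8]).round(4))
    R=r[r[:,0]>0]; L=r[r[:,0]<0]
    print('   rails x',R[:,0].min().round(4),R[:,0].max().round(4),L[:,0].min().round(4),L[:,0].max().round(4),'y',np.percentile(r[:,1],[1,99]).round(4),'house x',np.percentile(h[:,0],[1,99]).round(4),'y',np.percentile(h[:,1],[1,99]).round(4),'post',p.min(0).round(4),p.max(0).round(4))
go(.541,-.3622,.15,118.8)
# pot from the scene camera
s=dict(np.load('scene1.npz')); V=world(s); m=np.zeros(z.shape,bool); m[290:360,130:210]=1; m&=(V[...,2]>.035)&(V[...,2]<.045)
print('pot scene',cv2.minAreaRect((V[m][:,:2]*1000).astype(np.float32)))
E
```

```text
2.8 slope -0.0136 -0.0147 plate x [-0.0529  0.0563] y [-0.2088  0.124 ]Traceback (most recent call last):
  File "<stdin>", line 18, in <module>
    return umr_minimum(a, axis, None, out, keepdims, initial, where)
ValueError: zero-size array to reduction operation minimum which has no identity
```

```bash
python3 - <<'E'
from h import *
d=dict(np.load('top1.npz')); W=world(d); z=W[...,2]; ok=d['depth']>0
box=np.zeros(z.shape,bool); box[165:275,105:320]=1
def fr(P,a,c=(0.5625,0.22)):
    q=P[:,:2]-c; return np.c_[q@[np.cos(a),np.sin(a)],q@[-np.sin(a),np.cos(a)]]
pl=W[box&ok&(z>.008)&(z<.016)]; H=W[box&ok&(z>.049)&(z<.055)&(W[...,1]>.26)]; po=W[box&ok&(z>.06)]
ra=W[box&ok&(z>.0185)&(z<.0215)&(W[...,1]>.17)&(W[...,1]<.262)]
for deg in (3.4,3.6,3.8):
    a=np.radians(deg); q=fr(pl,a); h=fr(H,a); r=fr(ra,a); r=r[abs(r[:,0])>.020]; p=fr(po,a)
    e=[]
    for k in np.arange(-.19,.08,.01):
        s=q[abs(q[:,1]-k)<.005,0]
        e.append((k,s.min(),s.max()))
    e=np.array(e); print(deg,'slope',np.polyfit(e[:,0],e[:,1],1)[0].round(4),np.polyfit(e[:,0],e[:,2],1)[0].round(4),'plate x',np.median(e[:,1:],0).round(4),'y',np.percentile(q[:,1],[.2,99.8]).round(4))
    R=r[r[:,0]>0]; L=r[r[:,0]<0]
    f=lambda a:np.percentile(a,[2,98]).round(4)
    print('   rails x',f(R[:,0]),f(L[:,0]),'y',f(r[:,1]),'house x',f(h[:,0]),'y',f(h[:,1]),'post',p.min(0).round(4),p.max(0).round(4))
go(.541,-.3622,.15,118.8)
s=dict(np.load('scene1.npz')); V=world(s); m=np.zeros(z.shape,bool); m[290:360,130:210]=1; m&=(V[...,2]>.035)&(V[...,2]<.045)
print('pot scene',cv2.minAreaRect((V[m][:,:2]*1000).astype(np.float32)))
E
```

```text
3.4 slope -0.0049 -0.0033 plate x [-0.0535  0.0555] y [-0.2086  0.1238]
   rails x [0.0273 0.0366] [-0.0349 -0.0261] y [-0.0332  0.0254] house x [-0.0284  0.0289] y [0.0633 0.1171] post [-0.0065 -0.1957] [ 0.009  -0.1795]
3.6 slope -0.0008 0.0002 plate x [-0.0537  0.0554] y [-0.2086  0.1237]
   rails x [0.0274 0.0367] [-0.035  -0.0261] y [-0.0333  0.0255] house x [-0.0281  0.0293] y [0.0632 0.1171] post [-0.0072 -0.1957] [ 0.0084 -0.1795]
3.8 slope 0.0026 0.0037 plate x [-0.054   0.0552] y [-0.2086  0.1237]
   rails x [0.0274 0.0367] [-0.035  -0.0261] y [-0.0333  0.0255] house x [-0.0278  0.0296] y [0.0632 0.117 ] post [-0.0078 -0.1957] [ 0.0077 -0.1795]
t0.10 shift mm [-637.6 -706.4   81.5] spin -50.9 | tcp [0.2161 0.5323 0.2305] yaw 67.9 tilt [ 0.    -0.002 -1.   ] F [ 0.  -0.9 -0.2] gap 0.0855 j6 1.43
pot scene ((543.1822509765625, -363.4690246582031), (77.54953002929688, 47.92072296142578), 28.32213592529297)
```

```bash
for i in 1; do
python3 -m inch '[[[-0.028,-0.031,0],0],[[-0.056,-0.062,0],0],[[-0.084,-0.093,0],0],[[-0.112,-0.124,0],0],[[-0.140,-0.155,0],0]]' 0
python3 -m inch '[[[-0.028,-0.031,0],0],[[-0.056,-0.062,0],0],[[-0.084,-0.093,0],0],[[-0.112,-0.124,0],0],[[-0.140,-0.155,0],0]]'
done
python3 -c "from h import *;go(.542,-.3628,.13,118.6)"
```

```text
clock: 0.52
tcp_pos: [0.287, 0.335, 0.2302]
orientation: [-0.0, 0.191, 0.982, -0.001]
wrist_force: [1.1, 0.5, -0.3]
finger_gap: 0.0856
clock: 0.93
tcp_pos: [0.3577, 0.139, 0.2304]
orientation: [-0.0, 0.191, 0.982, -0.001]
wrist_force: [1.0, 1.1, -1.0]
finger_gap: 0.0858
t0.93 shift mm [-359.  -395.9  101.2] spin -50.62 | tcp [0.3577 0.139  0.2304] yaw 68.0 tilt [ 0.    -0.002 -1.   ] F [ 1.   1.1 -1. ] gap 0.0858 j6 0.55
```

```bash

python3 -m inch '[[[-0.028,-0.031,0],0],[[-0.056,-0.062,0],0],[[-0.084,-0.093,0],0],[[-0.112,-0.124,0],0],[[-0.140,-0.155,0],0]]' >/dev/null
python3 -m inch '[[[-0.028,-0.031,0],0],[[-0.056,-0.062,0],0],[[-0.084,-0.093,0],0],[[-0.112,-0.124,0],0],[[-0.140,-0.155,0],-6]]' >/dev/null
python3 -c "from h import *;go(.542,-.3628,.11,118.6)"
```

```text
t1.77 shift mm [-71.6 -93.4 120.4] spin -44.64 | tcp [ 0.4993 -0.2531  0.2304] yaw 74.0 tilt [ 0.001 -0.002 -1.   ] F [1.5 0.5 0.5] gap 0.0855 j6 -0.33
```

```bash

python3 -m inch '[[[-0.015,-0.02,0.024],-7],[[-0.03,-0.04,0.048],-14],[[-0.045,-0.06,0.072],-21],[[-0.06,-0.08,0.096],-28],[[-0.0716,-0.0934,0.12],-35]]' >/dev/null
python3 -c "from h import *;go(.542,-.3628,.08,118.6)"
```

```text
t2.18 shift mm [-0.6  2.  28.5] spin -9.36 | tcp [ 0.5422 -0.3649  0.1085] yaw 109.2 tilt [ 0.002 -0.001 -1.   ] F [-0.  -0.7  0.6] gap 0.0854 j6 -1.05
```

```bash

python3 -m inch '[[[0,0.001,0.0],-5],[[-0.001,0.002,0.01],-9.4],[[-0.001,0.002,0.02],-9.4],[[-0.001,0.002,0.0285],-9.4],[[-0.001,0.002,0.0285],-9.4]]' >/dev/null
python3 - <<'E'
from h import *
go(.542,-.3628,.011,118.6)
d=cam('top'); e=cam('scene')
o=np.zeros((400,800,3),np.uint8); 
a=d['image'][160:310,430:580]; b=e['image'][260:380,100:260]
o[:,:400]=cv2.resize(a,(400,400),interpolation=2); o[:300,400:]=cv2.resize(b,(400,300),interpolation=2)
save('ap.png',np.clip(o*1.8,0,255).astype(np.uint8))
E
```

```text
t2.60 shift mm [-0.4 -1.8 66.5] spin -0.07 | tcp [ 0.5411 -0.3615  0.0775] yaw 118.5 tilt [ 0.004  0.004 -1.   ] F [-0.9  0.7  0.5] gap 0.0855 j6 -1.21
```

View pics/ap.png

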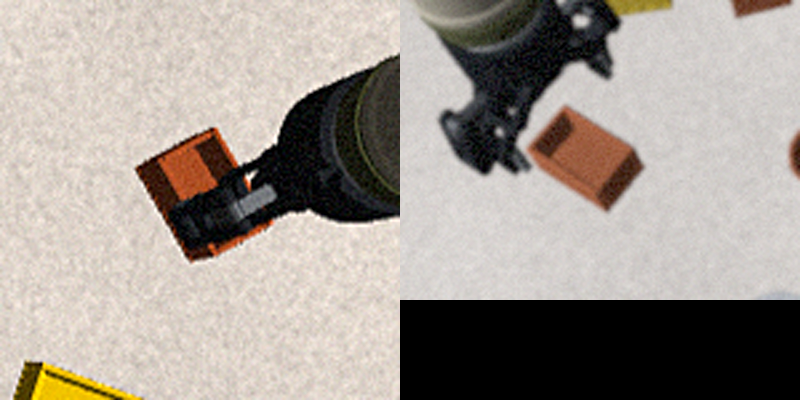

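```bash

python3 -m inch '[[[0,-0.001,0.02],0],[[0,-0.0015,0.04],0],[[0,-0.0015,0.055],0],[[0,-0.0015,0.066],0],[[0,-0.0015,0.066],0]]'
python3 -m inch '[[[0,0,0],0],[[0,0,0],0],[[0,0,0],0],[[0,0,0],0],[[0,0,0],0]]' 0.35 20
python3 -m inch '[[[0,0,0],0],[[0,0,0],0],[[0,0,0],0],[[0,0,0],0],[[0,0,0],0]]' 0.45 20
python3 -c "from h import *;go(.542,-.3628,.011,118.6)"
```

```text
clock: 3.12
tcp_pos: [0.5415, -0.3625, 0.0119]
orientation: [-0.002, -0.247, 0.969, 0.001]
wrist_force: [-0.4, -0.9, 0.9]
finger_gap: 0.0853
clock: 3.53
tcp_pos: [0.5421, -0.363, 0.0129]
orientation: [-0.002, -0.247, 0.969, 0.001]
wrist_force: [0.3, 0.4, 0.2]
finger_gap: 0.0556
clock: 3.95
tcp_pos: [0.5423, -0.3632, 0.0133]
orientation: [-0.002, -0.247, 0.969, 0.0]
wrist_force: [-0.7, 0.0, 2.4]
finger_gap: 0.0477
t3.95 shift mm [0.1 0.5 2.3] spin -0.04 | tcp [ 0.5423 -0.3632  0.0133] yaw 118.6 tilt [ 0.003  0.001 -1.   ] F [-0.7  0.   2.4] gap 0.0477 j6 -1.21
```

```bash

python3 -m inch '[[[0,0,0],0],[[0,0,0],0],[[0,0,0],0],[[0,0,0],0]]' 0.8 30
python3 -m inch '[[[0,0,-0.005],0],[[0,0,-0.02],0],[[0,0,-0.04],0],[[0,0,-0.06],0],[[0,0,-0.06],0]]'
python3 - <<'E'
from h import *
go(.5638,.2105,.11,183.6)
d=cam('top'); e=cam('scene')
o=np.zeros((400,800,3),np.uint8); 
a=d['image'][160:310,430:580]; b=e['image'][260:380,100:260]
o[:,:400]=cv2.resize(a,(400,400),interpolation=2); o[:300,400:]=cv2.resize(b,(400,300),interpolation=2)
save('lift.png',np.clip(o*1.8,0,255).astype(np.uint8))
E
```

```text
clock: 4.28
tcp_pos: [0.5423, -0.3632, 0.0133]
orientation: [-0.002, -0.247, 0.969, 0.0]
wrist_force: [0.5, 0.7, 2.2]
finger_gap: 0.0474
clock: 4.7
tcp_pos: [0.5444, -0.3647, 0.0775]
orientation: [0.0, -0.247, 0.969, -0.002]
wrist_force: [2.1, -0.5, -0.7]
finger_gap: 0.0478
t4.70 shift mm [-292.   495.8  -34.9] spin -65.03 | tcp [ 0.5444 -0.3647  0.0775] yaw 118.6 tilt [ 0.001 -0.004 -1.   ] F [ 2.1 -0.5 -0.7] gap 0.0478 j6 -1.21
```

View pics/lift.png

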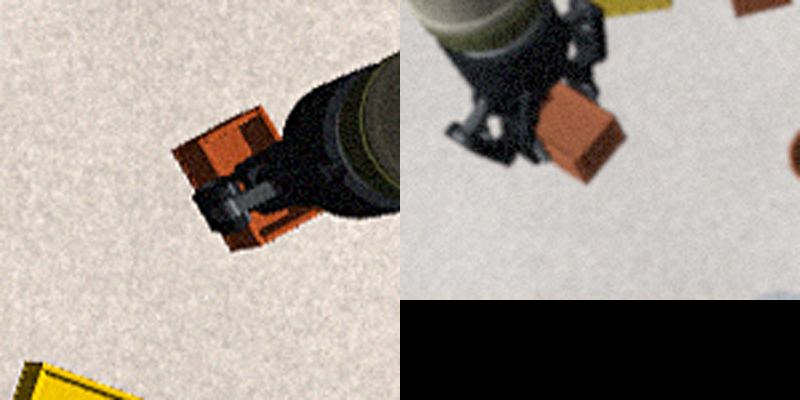

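```bash

python3 -m inch '[[[-0.008,0.015,-0.02],0],[[-0.024,0.041,-0.04],0],[[-0.042,0.072,-0.05],0],[[-0.06,0.103,-0.05],0],[[-0.078,0.134,-0.05],0]]'
python3 -m inch '[[[-0.018,0.03,0],0],[[-0.036,0.061,0],0],[[-0.054,0.092,0],0],[[-0.072,0.123,0],0],[[-0.09,0.154,0],0]]' >/dev/null
python3 -m inch '[[[-0.018,0.03,0],-3],[[-0.036,0.061,0],-8],[[-0.054,0.092,0],-14],[[-0.072,0.123,0],-20],[[-0.088,0.148,0],-26]]' >/dev/null
python3 -c "from h import *;go(.5639,.2085,.11,183.6)"
```

```text
clock: 5.22
tcp_pos: [0.547, -0.2071, 0.1229]
orientation: [-0.001, -0.246, 0.969, -0.0]
wrist_force: [1.0, 0.3, -1.2]
finger_gap: 0.0476
t6.05 shift mm [-54.4  28.7   9. ] spin -38.75 | tcp [0.5561 0.1475 0.1191] yaw 144.9 tilt [ 0.005  0.007 -1.   ] F [ 0.7 -1.4 -1.2] gap 0.0477 j6 -0.84
```

```bash

python3 -m inch '[[[-0.014,0.007,0],-6.5],[[-0.028,0.014,0],-13],[[-0.042,0.022,0],-20],[[-0.054,0.029,0],-27],[[-0.054,0.029,0],-33.5]]' >/dev/null
python3 -m inch '[[[0,0,0],-3],[[0,0,0],-5],[[0,0,0],-5],[[0,0,0],-5]]' >/dev/null
python3 -c "from h import *;go(.5639,.2085,.055,183.6)"
```

```text
t6.80 shift mm [ 2.1 -3.2 60.3] spin 0.2 | tcp [0.5614 0.2105 0.1153] yaw -176.2 tilt [-0.     0.014 -1.   ] F [ 0.5  0.4 -0.9] gap 0.0474 j6 -1.41
```

```bash

python3 -m inch '[[[0.001,-0.0015,0.02],0],[[0.002,-0.003,0.04],0],[[0.002,-0.003,0.06],0],[[0.002,-0.003,0.06],0],[[0.002,-0.003,0.06],0]]' >/dev/null
python3 -m inch '[[[0,0,0],0],[[0,0,0],0]]' >/dev/null
python3 - <<'E'
from h import *
go(.5639,.2085,.0253,183.6)
d=cam('top'); e=cam('scene')
np.savez('n_top.npz',**d);np.savez('n_scene.npz',**e)
o=np.zeros((400,800,3),np.uint8); 
a=d['image'][170:270,100:200]; b=e['image'][160:260,360:460]
o[:,:400]=cv2.resize(a,(400,400),interpolation=2); o[:,400:]=cv2.resize(b,(400,400),interpolation=2)
save('nest.png',np.clip(o*1.8,0,255).astype(np.uint8))
E
```

```text
t7.38 shift mm [-0.3 -1.5 29.8] spin 0.11 | tcp [0.5629 0.2082 0.0551] yaw -176.3 tilt [-0.     0.017 -1.   ] F [-0.6 -0.5 -1.4] gap 0.048 j6 -1.42
```

View pics/nest.png

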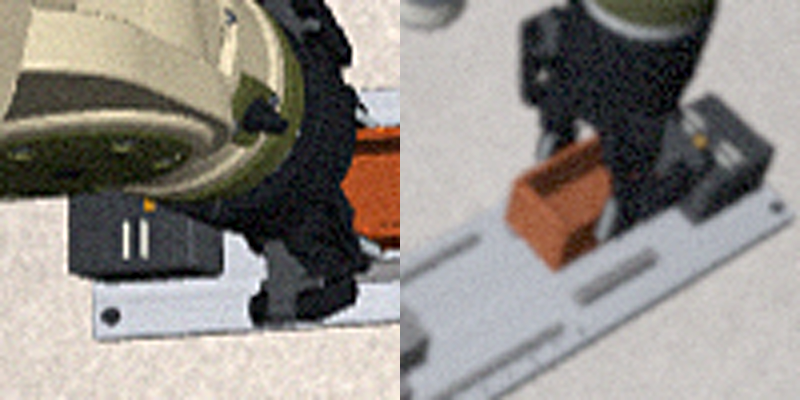

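```bash
cat >> h.py <<'E'
A=np.radians(3.6); GC=np.array([.5638,.2105])
def gf(P):
    q=P[...,:2]-GC; return np.stack([q@[np.cos(A),np.sin(A)],q@[-np.sin(A),np.cos(A)],P[...,2]],-1)
def red(d,box):
    h=cv2.cvtColor(d['image'],cv2.COLOR_RGB2HSV); W=gf(world(d)); m=((h[...,0]<14)|(h[...,0]>175))&(h[...,1]>110)&(d['depth']>0)
    m&=(abs(W[...,0])<.08)&(abs(W[...,1])<.1); return W[m]
E
python3 - <<'E'
from h import *
for n in('top','scene'):
    d=dict(np.load(f'n_{n}.npz')); P=red(d,0); print(n,len(P),'z',np.percentile(P[:,2],[1,99]).round(4))
    zt=np.percentile(P[:,2],99)
    r=P[P[:,2]>zt-.004]; print(' rim x',np.percentile(r[:,0],[0,1,99,100]).round(4),'y',np.percentile(r[:,1],[0,1,99,100]).round(4))
    # end wall (outer -y face)
    f=P[(P[:,2]<zt-.006)]; print(' lower pts y',np.percentile(f[:,1],[1,5,50]).round(4),'x',np.percentile(f[:,0],[1,99]).round(4))
    b=f[f[:,1]<np.percentile(f[:,1],5)+.004]; print(' end face slope dy/dx',np.polyfit(b[:,0],b[:,1],1).round(4),'x',np.percentile(b[:,0],[1,99]).round(4))
E
```

```text
top 733 z [0.0435 0.3449]
 rim x [-0.0472 -0.0471 -0.0413 -0.0412] y [-0.0259 -0.0252  0.0141  0.0142]
 lower pts y [-0.0399 -0.0396 -0.0208] x [-0.0333  0.0225]
 end face slope dy/dx [-0.0056 -0.0388] x [-0.0259  0.0208]
scene 535 z [0.0449 0.3514]
 rim x [0.0465 0.0466 0.0542 0.0543] y [-0.0092 -0.0088  0.0294  0.0299]
 lower pts y [-0.0414 -0.0406 -0.0157] x [-0.0215  0.0379]
 end face slope dy/dx [-0.0053 -0.0395] x [-0.0199  0.0243]
```

```bash
python3 - <<'E'
from h import *
for n in('top','scene'):
    d=dict(np.load(f'n_{n}.npz')); P=red(d,0); P=P[P[:,2]<.095]
    zt=np.percentile(P[:,2],98); r=P[P[:,2]>zt-.005]
    print(n,len(r),'ztop',zt,'rim x',np.percentile(r[:,0],[0,2,98,100]).round(4),'y',np.percentile(r[:,1],[0,2,98]).round(4))
    e=r[r[:,1]<r[:,1].min()+.006]; print(' end rim x',np.percentile(e[:,0],[0,1,99,100]).round(4),'z slope/x',np.polyfit(e[:,0],e[:,2],1).round(4))
    # same-camera gauge check from the first picture: rails
    q=dict(np.load(f'{n}1.npz')); G=gf(world(q)); g=G[(q['depth']>0)&(abs(G[...,2]-.0205)<.0025)&(abs(G[...,0])<.045)&(abs(G[...,0])>.018)&(abs(G[...,1]-.005)<.045)]
    for s in(1,-1):
        k=g[g[:,0]*s>0]; print('  rail',s,np.percentile(k[:,0],[2,98]).round(4),np.percentile(k[:,1],[2,98]).round(4))
E
```

```text
top 177 ztop 0.08389596695543404 rim x [-0.0381 -0.0257  0.0216  0.0225] y [-0.0401 -0.0398 -0.0102]
 end rim x [-0.0249 -0.0248  0.0206  0.0225] z slope/x [-0.011   0.0819]
  rail 1 [0.0266 0.036 ] [-0.0238  0.0349]
  rail -1 [-0.0357 -0.0267] [-0.0218  0.0343]
scene 100 ztop 0.08406902869520688 rim x [-0.0251 -0.0238  0.0243  0.0247] y [-0.0409 -0.0403  0.011 ]
 end rim x [-0.0198 -0.0191  0.0242  0.0243] z slope/x [0.0007 0.0816]
  rail 1 [0.0287 0.0384] [-0.0255  0.0337]
  rail -1 [-0.0342 -0.0235] [-0.0242  0.0337]
```

```bash

python3 -m inch '[[[0,-0.002,0.002],0.1],[[0,-0.002,0.01],0.1],[[0,-0.002,0.018],0.1],[[0,-0.002,0.022],0.1],[[0,-0.002,0.022],0.1]]'
python3 -c "from h import *;go(.5649,.2085,.0253,183.6)"
```

```text
clock: 7.9
tcp_pos: [0.5633, 0.2081, 0.0314]
orientation: [0.007, 0.729, -0.684, -0.006]
wrist_force: [0.1, 0.5, -1.0]
finger_gap: 0.0472
t7.90 shift mm [-0.3 -1.7  6. ] spin 0.03 | tcp [0.5633 0.2081 0.0314] yaw -176.4 tilt [ 0.     0.019 -1.   ] F [ 0.1  0.5 -1. ] gap 0.0472 j6 -1.42
```

```bash

python3 -m inch '[[[0,-0.002,0.0],0],[[0,-0.002,0.0],0],[[0,-0.002,0.002],0],[[0,-0.002,0.003],0],[[0,-0.002,0.003],0]]'
python3 -c "from h import *;go(.5649,.2085,.0253,183.6)"
```

```text
clock: 8.32
tcp_pos: [0.5652, 0.2082, 0.0282]
orientation: [0.007, 0.729, -0.684, -0.006]
wrist_force: [0.1, 0.2, -0.7]
finger_gap: 0.0475
t8.32 shift mm [-0.3  0.2  2.9] spin 0.03 | tcp [0.5652 0.2082 0.0282] yaw -176.4 tilt [ 0.     0.019 -1.   ] F [ 0.1  0.2 -0.7] gap 0.0475 j6 -1.42
```

Now down in small steps until it touches.

```bash

python3 -m inch '[[[0,0,0.001],0],[[0,0,0.0015],0],[[0,0,0.0015],0]]'
python3 -m inch '[[[0,0,0.0005],0],[[0,0,0.001],0],[[0,0,0.001],0]]'
```

```text
clock: 8.57
tcp_pos: [0.5651, 0.2082, 0.0266]
orientation: [0.007, 0.729, -0.684, -0.006]
wrist_force: [0.3, -0.0, -1.5]
finger_gap: 0.0474
clock: 8.82
tcp_pos: [0.5651, 0.2082, 0.0258]
orientation: [0.007, 0.729, -0.684, -0.006]
wrist_force: [-0.4, 0.3, -0.1]
finger_gap: 0.0474
```

```bash

python3 -m inch '[[[0,0,0.0005],0],[[0,0,0.0007],0],[[0,0,0.0007],0]]'
python3 -m inch '[[[0,0,0.0005],0],[[0,0,0.0007],0],[[0,0,0.0007],0]]'
```

```text
clock: 9.07
tcp_pos: [0.5651, 0.2082, 0.0257]
orientation: [0.007, 0.729, -0.684, -0.006]
wrist_force: [-2.4, -0.1, 5.4]
finger_gap: 0.0472
clock: 9.32
tcp_pos: [0.5651, 0.2083, 0.0257]
orientation: [0.007, 0.729, -0.684, -0.006]
wrist_force: [-2.7, -0.1, 6.8]
finger_gap: 0.0474
```

```bash

python3 -m inch '[[[0,0,0],0],[[0,0,0],0],[[0,0,0],0],[[0,0,0],0]]' 0.35 20
python3 -m inch '[[[0,0,0],0],[[0,0,0],0],[[0,0,0],0],[[0,0,0],0]]' 0
python3 -m inch '[[[0,0,-0.02],0],[[0,0,-0.04],0],[[0,0,-0.07],0],[[0,0,-0.1],0],[[0,0,-0.1],0]]'
python3 -c "from h import *;go(.5747,.0325,.12,183.6)"
```

```text
clock: 9.65
tcp_pos: [0.5652, 0.2082, 0.0253]
orientation: [0.007, 0.729, -0.684, -0.006]
wrist_force: [0.7, 0.1, 0.5]
finger_gap: 0.0555
clock: 9.98
tcp_pos: [0.5651, 0.2082, 0.0253]
orientation: [0.007, 0.729, -0.684, -0.006]
wrist_force: [1.1, 0.8, -0.2]
finger_gap: 0.0854
clock: 10.4
tcp_pos: [0.5706, 0.2092, 0.1317]
orientation: [0.003, 0.729, -0.684, -0.003]
wrist_force: [0.9, -0.9, 0.4]
finger_gap: 0.0856
t10.40 shift mm [176.6   7.   11.6] spin 0.04 | tcp [0.5706 0.2092 0.1317] yaw -176.4 tilt [-0.001  0.009 -1.   ] F [ 0.9 -0.9  0.4] gap 0.0856 j6 -1.42
```

```bash

python3 -m inch '[[[0.035,0.0015,0],0],[[0.07,0.003,0],0],[[0.106,0.0045,0],0],[[0.142,0.006,0.005],0],[[0.1766,0.007,0.0116],0]]' >/dev/null
python3 -m inch '[[[0,0,0],0],[[0,0,0],0]]'
python3 - <<'E'
from h import *
go(.5747,.0325,.036,183.6)
d=cam('top'); e=cam('scene')
np.savez('p_top.npz',**d);np.savez('p_scene.npz',**e)
for n,d in(('top',d),('scene',e)):
    P=red(d,0); P=P[P[:,2]<.06]; r=P[P[:,2]>.047]
    print(n,len(r),'rim x',np.percentile(r[:,0],[1,99]).round(4),'y',np.percentile(r[:,1],[1,99]).round(4),'plane',np.linalg.lstsq(np.c_[r[:,:2],np.ones(len(r))],r[:,2],rcond=None)[0].round(4), cv2.minAreaRect((r[:,:2]*1000).astype(np.float32)))
d=dict(np.load('p_top.npz'))
o=np.zeros((400,800,3),np.uint8); 
o[:,:400]=cv2.resize(d['image'][165:265,110:210],(400,400),interpolation=2); o[:,400:]=cv2.resize(e['image'][160:260,360:460],(400,400),interpolation=2)
save('placed.png',np.clip(o*1.8,0,255).astype(np.uint8))
E
```

```text
clock: 10.98
tcp_pos: [0.575, 0.029, 0.1203]
orientation: [0.002, 0.728, -0.686, -0.003]
wrist_force: [-0.4, 0.4, 0.1]
finger_gap: 0.0855
t10.98 shift mm [-3.5 -0.5 84.3] spin -0.16 | tcp [0.575  0.029  0.1203] yaw -176.6 tilt [-0.001  0.007 -1.   ] F [-0.4  0.4  0.1] gap 0.0855 j6 -1.72Traceback (most recent call last):
  File "<stdin>", line 7, in <module>
    return _quantile_unchecked(
        a, q, axis, out, overwrite_input, method, keepdims, weights)
    return _ureduce(a,
                    func=_quantile_ureduce_func,
    ...<5 lines>...
                    overwrite_input=overwrite_input,
                    method=method)
    r = func(a, **kwargs)
    result = _quantile(arr,
                       quantiles=q,
    ...<2 lines>...
                       out=out,
                       weights=wgt)
    slices_having_nans = np.isnan(arr[-1, ...])
                                  ~~~^^^^^^^^^
IndexError: index -1 is out of bounds for axis 0 with size 0
```

```bash

python3 - <<'E'
from h import *
e=dict(np.load('p_scene.npz')); d=dict(np.load('p_top.npz'))
P=red(e,0); P=P[P[:,2]<.06]; r=P[P[:,2]>.047]
if len(r)>20: print(len(r),'rim x',np.percentile(r[:,0],[1,99]).round(4),'y',np.percentile(r[:,1],[1,99]).round(4),'plane',np.linalg.lstsq(np.c_[r[:,:2],np.ones(len(r))],r[:,2],rcond=None)[0].round(4), cv2.minAreaRect((r[:,:2]*1000).astype(np.float32)))
o=np.zeros((400,800,3),np.uint8)
o[:,:400]=cv2.resize(d['image'][130:280,110:310],(400,400),interpolation=2); o[:,400:]=cv2.resize(e['image'][160:280,340:460],(400,400),interpolation=2)
save('placed.png',np.clip(o*1.8,0,255).astype(np.uint8))
E
```

```text
186 rim x [-0.019   0.0266] y [-0.0414  0.033 ] plane [ 0.0321 -0.0069  0.0508] ((3.947528839111328, -3.0574073791503906), (46.48933792114258, 77.45869445800781), 0.2757258713245392)
```

View pics/placed.png

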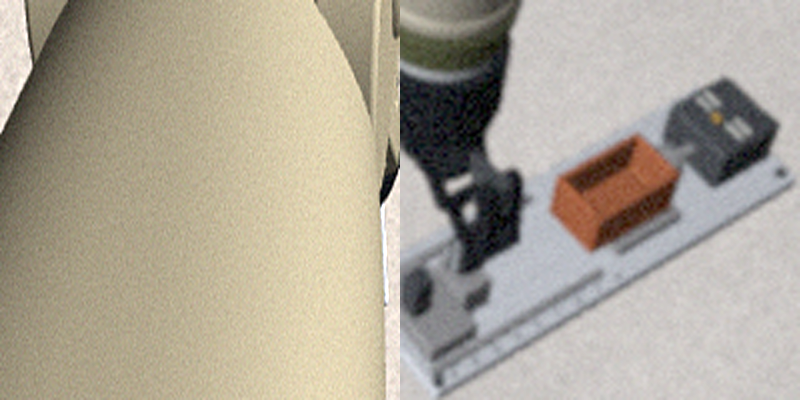

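```bash

python3 - <<'E'
from h import *
e=dict(np.load('p_scene.npz'))
P=red(e,0); P=P[P[:,2]<.06]
q=dict(np.load('scene1.npz')); G=gf(world(q)); g=G[(q['depth']>0)&(abs(G[...,2]-.0125)<.004)&(abs(G[...,0])<.05)&(abs(G[...,1]+.02)<.06)]
print('plate plane',np.linalg.lstsq(np.c_[g[:,:2],np.ones(len(g))],g[:,2],rcond=None)[0].round(4))
for lo in np.arange(-.023,.031,.006):
    k=P[(P[:,0]>=lo)&(P[:,0]<lo+.006)]; 
    if len(k)>5: print(round(lo+.003,3),len(k),np.percentile(k[:,2],[80,90,97]).round(4))
# side face bottom: lowest red on +x face and -y face
f=P[P[:,0]>.024]; print('side low z',f[:,2].min()); b=P[P[:,1]<-.036]
for s in(-1,1):
    k=b[b[:,0]*s>.002*s]; print('end face',s,np.percentile(k[:,2],[1,5]).round(4),k[:,2].max())
go(.5747,.0325,.036,183.6)
E
```

```text
plate plane [-0.0006 -0.0005  0.0129]
-0.02 102 [0.0469 0.0496 0.0512]
-0.014 104 [0.0467 0.0504 0.0524]
-0.008 79 [0.045  0.0509 0.0527]
-0.002 76 [0.0422 0.0496 0.0531]
0.004 65 [0.0491 0.0521 0.0531]
0.01 39 [0.0493 0.0528 0.0536]
0.016 27 [0.0516 0.0529 0.0534]
0.022 109 [0.0523 0.0535 0.0549]
0.028 124 [0.0464 0.0501 0.0532]
side low z 0.012209021290819267
end face -1 [0.0168 0.0196] 0.056067285057285775
end face 1 [0.0166 0.0207] 0.05454732755928372
t11.08 shift mm [-1.2 -0.2 84.7] spin 0.04 | tcp [0.5752 0.0312 0.1207] yaw -176.4 tilt [-0.001  0.007 -1.   ] F [-0.5  0.4 -0.8] gap 0.0854 j6 -1.72
```

```bash

python3 -m inch '[[[0.035,0,0],0],[[0.07,0,0],0],[[0.11,0,0],0],[[0.15,0,0],0],[[0.185,0,0],0]]'
python3 - <<'E'
from h import *
d=cam('top'); np.savez('p2_top.npz',**d)
P=red(d,0); P=P[P[:,2]<.06]; r=P[P[:,2]>.049]
print(len(r),'rim x',np.percentile(r[:,0],[1,99]).round(4),'y',np.percentile(r[:,1],[1,99]).round(4),cv2.minAreaRect((r[:,:2]*1000).astype(np.float32)))
for lo in np.arange(-.026,.028,.006):
    k=r[(r[:,0]>=lo)&(r[:,0]<lo+.006)]
    if len(k)>5: print(round(lo+.003,3),len(k),np.median(k[:,2]).round(4),np.percentile(k[:,2],90).round(4))
fl=P[(P[:,2]<.03)&(abs(P[:,0])<.016)&(abs(P[:,1])<.03)]
print('pot floor plane',len(fl),np.linalg.lstsq(np.c_[fl[:,:2],np.ones(len(fl))],fl[:,2],rcond=None)[0].round(4) if len(fl)>20 else '')
o=cv2.resize(d['image'][175:265,110:230],(800,600),interpolation=2); save('p2.png',np.clip(o*1.8,0,255).astype(np.uint8))
E
```

```text
clock: 11.5
tcp_pos: [0.5877, -0.1537, 0.1208]
orientation: [0.002, 0.73, -0.683, -0.002]
wrist_force: [0.4, 0.8, -0.1]
finger_gap: 0.0854
372 rim x [-0.0241  0.0234] y [-0.0395  0.035 ] ((-0.479949951171875, -2.400787353515625), (75.10086822509766, 48.834869384765625), 89.04720306396484)
-0.023 108 0.0526 0.0545
-0.017 32 0.0523 0.0539
-0.011 20 0.0526 0.0545
-0.005 21 0.0522 0.0541
0.001 19 0.0518 0.0541
0.007 21 0.0526 0.0539
0.013 20 0.0517 0.0535
0.019 94 0.0525 0.0544
0.025 37 0.0524 0.054
pot floor plane 491 [-0.0014  0.0043  0.0178]
```

View pics/p2.png

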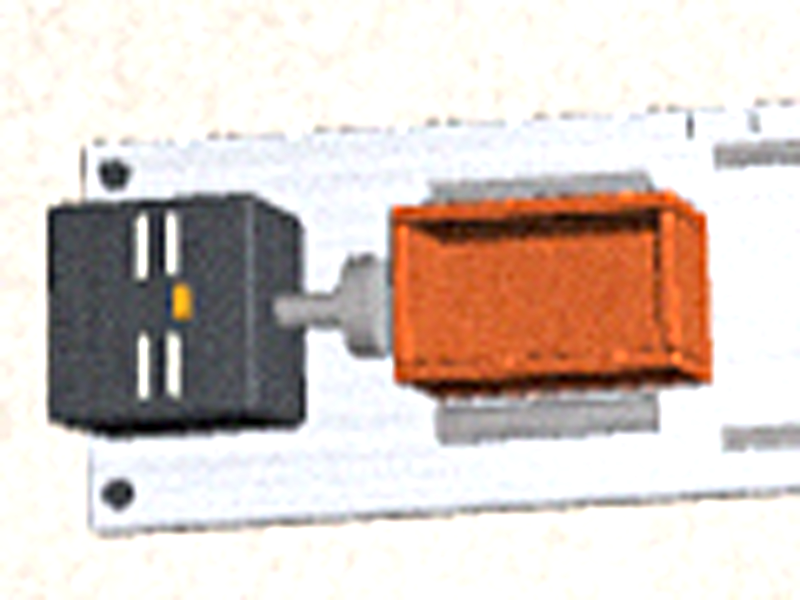

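```bash

python3 -m inch '[[[-0.035,0,0],0],[[-0.07,0,0],0],[[-0.11,0,0],0],[[-0.15,0,0],0],[[-0.185,0,0],0]]' >/dev/null
python3 -m inch '[[[0,0,0],0]]' 0.3
python3 -c "from h import *;go(.5747,.0325,.036,183.6)"
```

```text
clock: 12.05
tcp_pos: [0.5758, 0.0356, 0.1205]
orientation: [0.002, 0.732, -0.682, -0.001]
wrist_force: [-0.3, -0.9, 0.2]
finger_gap: 0.0753
t12.05 shift mm [ 2.9  0.9 84.5] spin 0.47 | tcp [0.5758 0.0356 0.1205] yaw -175.9 tilt [ 0.001  0.005 -1.   ] F [-0.3 -0.9  0.2] gap 0.0753 j6 -1.72
```

```bash

python3 -m inch '[[[0.003,0.001,0.02],0.4],[[0.003,0.001,0.045],0.4],[[0.003,0.001,0.07],0.4],[[0.003,0.001,0.0835],0.4],[[0.003,0.001,0.0835],0.4]]'
python3 -c "from h import *;go(.5747,.0325,.036,183.6)"
```

```text
clock: 12.47
tcp_pos: [0.5719, 0.0342, 0.0338]
orientation: [0.004, 0.73, -0.683, -0.004]
wrist_force: [-0.6, 0.2, -0.9]
finger_gap: 0.0598
t12.47 shift mm [ 1.9 -2.7 -2.2] spin 0.2 | tcp [0.5719 0.0342 0.0338] yaw -176.2 tilt [-0.    0.01 -1.  ] F [-0.6  0.2 -0.9] gap 0.0598 j6 -1.72
```

```bash

python3 -m inch '[[[0.001,-0.0027,-0.003],0.2],[[0.002,-0.0027,-0.003],0.2],[[0.002,-0.0027,-0.003],0.2]]' 0.3 50
python3 -m inch '[[[0,0,0],0],[[0,0,0],0],[[0,0,0],0],[[0,0,0],0],[[0,0,0],0]]' 0.65
python3 -m inch '[[[0,0,0],0],[[0,0,0],0],[[0,0,0],0],[[0,0,0],0],[[0,0,0],0]]' 0.95 50
python3 -c "from h import *;go(.5747,.0325,.036,183.6)"
```

```text
clock: 12.72
tcp_pos: [0.5762, 0.0325, 0.0383]
orientation: [0.003, 0.729, -0.684, -0.003]
wrist_force: [-0.3, 0.5, 0.2]
finger_gap: 0.0594
clock: 13.13
tcp_pos: [0.5762, 0.0325, 0.0385]
orientation: [0.003, 0.729, -0.684, -0.003]
wrist_force: [0.0, -1.0, 0.3]
finger_gap: 0.0302
clock: 13.55
tcp_pos: [0.5765, 0.0324, 0.0387]
orientation: [0.003, 0.729, -0.684, -0.002]
wrist_force: [1.0, 0.6, 2.2]
finger_gap: 0.0152
t13.55 shift mm [-0.2  1.8  2.7] spin 0.03 | tcp [0.5765 0.0324 0.0387] yaw -176.4 tilt [ 0.     0.007 -1.   ] F [1.  0.6 2.2] gap 0.0152 j6 -1.72
```

```bash

python3 -m inch '[[[-0.005,0,0],0],[[-0.015,0,0],0],[[-0.027,0,0],0],[[-0.037,0,0],0],[[-0.042,0,0],0]]'
python3 -c "from h import *;go(.5702,.1332,.0387,183.6)"
```

```text
clock: 13.97
tcp_pos: [0.5739, 0.0733, 0.0388]
orientation: [0.004, 0.729, -0.685, -0.001]
wrist_force: [0.5, -7.4, 1.8]
finger_gap: 0.0153
t13.97 shift mm [-60.   -0.   -0.2] spin -0.02 | tcp [0.5739 0.0733 0.0388] yaw -176.4 tilt [ 0.004  0.007 -1.   ] F [ 0.5 -7.4  1.8] gap 0.0153 j6 -1.64
```

```bash

python3 -m inch '[[[-0.008,0,0],0],[[-0.018,0,0],0],[[-0.028,0,0],0],[[-0.035,0,0],0],[[-0.039,0,0],0]]'
python3 -m inch '[[[-0.002,0,0],0],[[-0.004,0,0],0],[[-0.006,0,0],0],[[-0.008,0,0],0],[[-0.010,0,0],0]]'
python3 -c "from h import *;go(.5702,.1332,.0387,183.6)"
```

```text
clock: 14.38
tcp_pos: [0.5715, 0.1111, 0.0388]
orientation: [0.005, 0.729, -0.685, 0.0]
wrist_force: [-0.9, -7.5, 2.5]
finger_gap: 0.0154
clock: 14.8
tcp_pos: [0.5709, 0.1194, 0.0388]
orientation: [0.006, 0.728, -0.685, 0.001]
wrist_force: [-0.6, -8.2, 1.8]
finger_gap: 0.0152
t14.80 shift mm [-13.8  -0.1  -0.1] spin -0.13 | tcp [0.5709 0.1194 0.0388] yaw -176.5 tilt [ 0.011  0.007 -1.   ] F [-0.6 -8.2  1.8] gap 0.0152 j6 -1.56
```

```bash

python3 -m inch '[[[-0.002,0,0],0],[[-0.004,0,0],0],[[-0.006,0,0],0],[[-0.008,0,0],0],[[-0.009,0,0],0]]'
cat >> h.py <<'E'
def ptr(d):
    "pointer & marks along gauge y on housing top (z=.055 plane, mm); colour-segmented"
    h=cv2.cvtColor(d['image'],cv2.COLOR_RGB2HSV); W=gf(world(d)); ok=(d['depth']>0)&(abs(W[...,0])<.03)&(W[...,1]>.07)&(W[...,1]<.13)&(W[...,2]>.048)
    p=ok&(h[...,0]>10)&(h[...,0]<35)&(h[...,1]>120)&(h[...,2]>60); w=ok&(h[...,1]<60)&(h[...,2]>95)
    y=W[w][:,1]; 
    out=[p.sum(),W[p][:,1].mean()*1e3 if p.sum() else None,w.sum()]
    if w.sum()>4:
        c=cv2.kmeans(y.astype(np.float32)[:,None],2,None,(3,50,1e-6),5,cv2.KMEANS_PP_CENTERS)[2]; out+=sorted((c.ravel()*1e3).tolist())
    return out
E
python3 - <<'E'
from h import *
for f in('scene1.npz','p_scene.npz','p2_top.npz'): print(f,ptr(dict(np.load(f))))
e=cam('scene'); np.savez('j1.npz',**e); print(ptr(e)); go(.5702,.1332,.0387,183.6)
P=red(e,0); P=P[P[:,2]<.06]; r=P[P[:,2]>.047]; print('pot rim y',np.percentile(r[:,1],[1,99]).round(4))
E
```

```text
clock: 15.22
tcp_pos: [0.5705, 0.1264, 0.0388]
orientation: [0.008, 0.728, -0.686, 0.003]
wrist_force: [-0.7, -8.9, 2.5]
finger_gap: 0.0148
scene1.npz [np.int64(3), np.float64(88.94202211678669), np.int64(0)]
p_scene.npz [np.int64(3), np.float64(87.27139886960134), np.int64(2)]
p2_top.npz [np.int64(14), np.float64(89.97761400228568), np.int64(59), 93.22958374023438, 101.41761779785156]
[np.int64(4), np.float64(89.25524774811853), np.int64(3)]
t15.27 shift mm [-6.6 -0.1 -0. ] spin -0.19 | tcp [0.5705 0.1266 0.0388] yaw -176.6 tilt [ 0.015  0.007 -1.   ] F [-0.7 -7.8  1.6] gap 0.0151 j6 -1.54
pot rim y [-0.0165  0.0418]
```

```bash

python3 -m inch '[[[-0.0015,0,0],0],[[-0.003,0,0],0],[[-0.0045,0,0],0],[[-0.006,0,0],0],[[-0.007,0,0],0]]'
python3 - <<'E'
from h import *
e=cam('scene'); np.savez('j2.npz',**e); print(ptr(e)); go(.5702,.1332,.0387,183.6)
P=red(e,0); P=P[P[:,2]<.06]; r=P[P[:,2]>.047]; print('pot rim y',np.percentile(r[:,1],[1,99]).round(4))
d=cam('top'); print('top',ptr(d))
E
```

```text
clock: 15.68
tcp_pos: [0.5702, 0.131, 0.0388]
orientation: [0.01, 0.727, -0.686, 0.005]
wrist_force: [0.4, -9.4, 2.8]
finger_gap: 0.0151
[np.int64(2), np.float64(94.84762744194855), np.int64(3)]
t15.73 shift mm [-2.  -0.2  0. ] spin -0.29 | tcp [0.5701 0.1312 0.0388] yaw -176.7 tilt [ 0.02   0.008 -1.   ] F [-0.7 -9.7  1.9] gap 0.0154 j6 -1.53
pot rim y [-0.0112  0.0466]
top [np.int64(0), None, np.int64(0)]
```

```bash

python3 -m inch '[[[-0.001,0,0],0],[[-0.002,0,0],0],[[-0.003,0,0],0],[[-0.0035,0,0],0]]'
python3 - <<'E'
from h import *
e=cam('scene'); print(ptr(e)); go(.5702,.1332,.0387,183.6)
P=red(e,0); P=P[P[:,2]<.06]; r=P[P[:,2]>.047]; print('pot rim y',np.percentile(r[:,1],[1,99]).round(4))
save('j3.png',np.clip(cv2.resize(e['image'][170:245,370:470],(800,600),interpolation=2)*1.6,0,255).astype(np.uint8))
E
```

```text
clock: 16.12
tcp_pos: [0.5701, 0.1324, 0.0388]
orientation: [0.011, 0.727, -0.687, 0.006]
wrist_force: [0.4, -10.7, 2.6]
finger_gap: 0.0148
[np.int64(6), np.float64(94.71323359793777), np.int64(2)]
t16.17 shift mm [-0.8 -0.2  0.1] spin -0.37 | tcp [0.5701 0.1324 0.0388] yaw -176.8 tilt [ 0.024  0.008 -1.   ] F [-0.5 -9.9  2.4] gap 0.0148 j6 -1.52
pot rim y [-0.0099  0.0491]
```

View pics/j3.png

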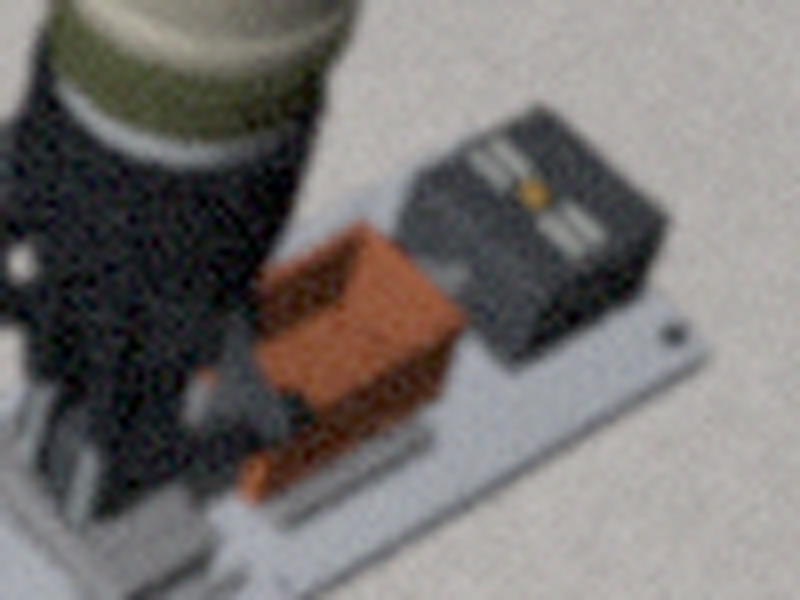

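The pointer (535,192) stands midway between the two marks. I let the arm relax, then release.

```bash

python3 -m inch '[[[0,0,0],0],[[0,0,0],0],[[0,0,0],0]]' 0.95 20
python3 -m inch '[[[0,0,0],0],[[0,0,0],0],[[0,0,0],0],[[0,0,0],0],[[0,0,0],0]]' 0.4
python3 -c "from h import *;go(.5702,.1332,.1387,183.6)"
```

```text
clock: 16.42
tcp_pos: [0.5701, 0.1324, 0.0388]
orientation: [0.011, 0.727, -0.687, 0.006]
wrist_force: [-0.5, -2.2, 0.4]
finger_gap: 0.015
clock: 16.83
tcp_pos: [0.5699, 0.1325, 0.0387]
orientation: [0.011, 0.727, -0.687, 0.006]
wrist_force: [0.0, -0.1, -0.2]
finger_gap: 0.0508
t16.83 shift mm [   1.8    0.5 -100. ] spin -0.35 | tcp [0.5699 0.1325 0.0387] yaw -176.8 tilt [ 0.024  0.008 -1.   ] F [ 0.  -0.1 -0.2] gap 0.0508 j6 -1.52
```

```bash

python3 -m inch '[[[0,0,-0.02],0],[[0,0,-0.05],0],[[0,0,-0.08],0],[[0,0,-0.11],0],[[0,0,-0.12],0]]'
python3 -m inch '[[[0.035,0,0],0],[[0.07,0,0],0],[[0.11,0,0],0],[[0.15,0,0],0],[[0.185,0,0],0]]'
python3 -m inch '[[[0.035,0,0],0],[[0.07,0,0],0],[[0.1,0,0],0],[[0.12,0,0],0],[[0.12,0,0],0]]'
python3 - <<'E'
from h import *
d=cam('top'); print(ptr(d))
P=red(d,0); P=P[P[:,2]<.06]; r=P[P[:,2]>.049]; print(cv2.minAreaRect((r[:,:2]*1000).astype(np.float32)))
fl=P[(P[:,2]<.03)&(abs(P[:,0])<.016)&(abs(P[:,1]-.01)<.03)]
print('floor',np.linalg.lstsq(np.c_[fl[:,:2],np.ones(len(fl))],fl[:,2],rcond=None)[0].round(4))
o=cv2.resize(d['image'][165:345,110:450],(800,424),interpolation=2); save('fin.png',np.clip(o*1.8,0,255).astype(np.uint8))
E
```

```text
clock: 17.25
tcp_pos: [0.5729, 0.1359, 0.1635]
orientation: [0.009, 0.727, -0.687, 0.008]
wrist_force: [1.5, 0.0, 1.0]
finger_gap: 0.0513
clock: 17.67
tcp_pos: [0.5832, -0.0507, 0.1676]
orientation: [0.009, 0.727, -0.687, 0.008]
wrist_force: [0.9, 0.9, -0.9]
finger_gap: 0.0512
clock: 18.08
tcp_pos: [0.5901, -0.1748, 0.1699]
orientation: [0.009, 0.725, -0.688, 0.009]
wrist_force: [0.2, 0.7, -0.3]
finger_gap: 0.0514
[np.int64(13), np.float64(97.17594211170508), np.int64(63), 92.945556640625, 101.55665588378906]
((-0.2849445343017578, 11.77425765991211), (48.49980163574219, 76.24626159667969), 0.18728521466255188)
floor [ 0.0035 -0.0054  0.0179]
```

View pics/fin.png

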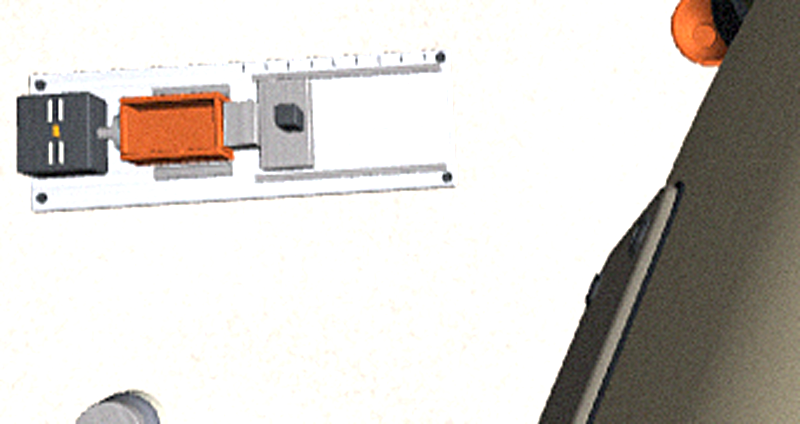

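The pot stands flat and square against the jaw, and the pointer is at 97.2 mm between the marks at 92.9 and 101.6 mm. The arm is clear, so I hand in.

```bash
python3 -c "from h import *;print(env.hand_in())"
```

```text
the job is handed in; nothing more can be done
None
```

The job is done and handed in at about 18 s. The oblong pot stands in the nest, and the jaw is shut on it with the anvil pushed in about 7 mm.

I gripped the pot at about 30 N across its width, lowered it into the nest until it touched (about 7 N), and let go. I then slid the jaw about 100 mm by its post and released it. The wrist force read at the end of each move never passed about 11 N.

**Last top-camera checks, with the arm clear:**
- **Pointer:** at 97.2 mm along the gauge, midway between the marks at 92.9 and 101.6 mm, and short of the stop.
- **Pot:** turned 0.2° from square, 0.3 mm off centre, and flat, with its floor level to within about 0.4°.
- **Other pots:** I did not touch the square or the round pot, but the arm partly hid them in the last picture, so I did not measure them again.

**One disagreement:** after the placing, the scene camera put the pot 1.5 to 2 mm further to +x and seemed to show a slight tilt. A clear top view showed it flat and centred, so I went by that.

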